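Pack the stabiliser's parts into the foam tray

ROBOT

A 6-joint arm with a two-finger parallel gripper is mounted at the origin on the work surface. World frame = base frame: x ahead of the robot, y to its left, z up, the work surface at z = 0. Lengths are in m, angles in rad, forces in N, time in s.
With the tool pointing down it reaches from about 0.3 to 0.775 m from the base axis. Payload 14.6 kg.
Tool frame: the origin (TCP) lies at the very end of the fingers, on their centre line; the grasp point (between the pads) lies 19 mm behind it; z points along the fingers, y is the line along which they close (so a half turn about z gives the same grasp; the last joint's range is limited). The gripper opens to 94 mm and grips with 3 to 60 N. Pads are 16 mm wide; open, the fingers measure 119 mm over their backs; the gripper's body (75 mm by 177 mm) begins 78 mm behind the grasp point.
Start: joints at [1.195, 0.3, 1.521, -0, 1.321, -0.067], TCP at [0.167, 0.524, 0.205] pointing down, gripper open.
Joint ranges: [-3.03, 3.03], [-0.79, 2.21], [0.23, 2.52], [-1.04, 4.18], [0, 3.07], [-2.55, 2.55]. Speed limits (rad/s): [2.22, 2.22, 2.57, 3.14, 3.14, 3.14].

INTERFACE

Orientations are given as [roll, pitch, yaw] about the fixed x, y, z axes, in that order (R = Rz(yaw) Ry(pitch) Rx(roll)).
In Python, from station import ctrl, cams gives the robot as it stands. The module is installed in compiled form; this text tells all that it offers.
- The arm moves only by the tool arm_command, never from a script. Its argument "plan" is a list that holds one entry, the list of rows, each a list of 7 numbers: the shift along the tool's x, y, z in fractions of the full range, 1 being 750 mm, then the turn, a rotation vector about the tool's x, y, z in fractions of the full range, 1 being 360 degrees, then the closure, from -1 (fully open) to 1 (shut). A call has 1 to 12 rows; each row is the pose to reach, as a shift and turn from the pose commanded when the call began, along the tool's axes at that moment; what a row does not reach only later rows make up. A row lasts 1/10 s, in which the tool goes at most 50 mm and 8.59 degrees, less where a joint would pass 70% of its speed; a pose out of reach is approached as far as the arm can. A shift or turn number past 1, either way, is cut back to 1. A call with a gripper value outside its range is refused whole. The fingers move at their own pace and stop on an object; "squeeze" is the grip in N (left out, the last holds). Time passes only in rows, so rows that repeat a pose let the fingers close. It gives the time, the measured TCP pose, the force, the opening and the grip force at its end, in the units of the state.
- ctrl.get_obs(): the state, without advancing time (a new reading comes with each control period).
- cams.camera(name): name is "scene" or "top"; returns (picture, depth): 400x640x3 uint8, blue, green, red; 400x640 float32, m along the optical axis (not along the pixel's ray), 0 where there is no reading.
- cams.camera_info(name): a dict with "fx", "fy", "cx", "cy" (pixels), "dist_coeffs" ([k1, k2, p1, p2, k3] as OpenCV has them; the pictures are not rectified), "world_to_cam" (4x4, takes a point from world to camera coordinates). Camera axes: x right, y down, z forward; pixel columns grow to the right and rows downward; lengths in m; the calibration is good to about 2 mm. A picture is of the moment at which its call begins. camera_info takes no time and is no camera call.
- ctrl.hand_in(): hands the job in; it is judged then, once.
The state is a dict: "time_s": time; "qpos": joint angles; "joint_vel": joint speeds; "tau": joint torques, N m; "ee_pos": TCP position; "eef_rot": TCP orientation; "force": force on the tool from outside, world axes, zero at the start; "moment": the same for the moment, N m; "grip_width": finger opening in m; "grip_force": force on a finger pad.
Only numpy, scipy, OpenCV 4.12 (cv2) and the standard library are available. Lean on these libraries where they do the work, as an engineer would, in place of code of your own. Each camera call takes 0.05 s, during which the arm holds its last target. There are 200 camera calls.

TASK

Pack the parts of the stripped voltage stabiliser into the foam-lined tray, each standing upright and flat on the floor of the pocket cut for it: the fat capacitor in the round pocket, the double circuit breaker in the long one, the transformer in the large near-square one and the relay in the small near-square one. The slim capacitor and the single circuit breaker belong to another job: leave them standing where they are.

Things in the scene. Friction and masses are not known exactly. Their poses are not given: they have to be found in the camera images.
- fat_capacitor: The FAT capacitor: plain aluminium round can, 40 mm diameter, 60 mm tall, black end disc and two thin brass tabs (8 mm more) on top, about 0.12 kg. Goes in the round pocket. Origin: centre of underside, z up. Stands upright on the bench, any heading.
- double_breaker: The DOUBLE (two-pole) circuit breaker: white block 80 mm long (its x) by 36 mm wide (its y), 44 mm tall at the ends, middle 45 mm of the length raised to 58 mm, two small black toggles on top (up to 65 mm), about 0.22 kg. The two long sides are flat. Goes in the long pocket, lengthwise, either way round. Origin: centre of underside, z up. Stands upright on the bench, any heading.
- transformer: The transformer: dark steel core 60 mm long (its x) by 28 mm (its y) by 52 mm tall, with a copper coil block 36 mm (x) by 50 mm (y), from 6 to 46 mm above the underside; grasp across the coil. About 0.5 kg. Goes in the large pocket. Origin: centre of underside, z up. Stands upright on the bench, any heading.
- relay: The relay: grey box with a black foot and a small paper label on top, 36 mm (its x) by 28 mm (its y), 45 mm tall, about 0.06 kg. Goes in the small pocket. Origin: centre of underside, z up. Stands upright on the bench, any heading.
- slim_capacitor: Look-alike, to be left alone: the SLIM capacitor, same plain aluminium can as the fat one but only 26 mm in diameter, 60 mm tall plus 8 mm tabs. Origin: centre of underside, z up. Stands upright on the bench, any heading.
- single_breaker: Look-alike, to be left alone: the SINGLE (one-pole) circuit breaker, same white block as the double one (80 mm long along x, 58 mm tall) but only 18 mm wide (y), with one black toggle. Origin: centre of underside, z up. Stands upright on the bench, any heading.
- round_pocket: Black foam insert 110 x 110 x 16 mm, one of four lying 2 x 2 in a fixed blue tray (236 mm square, rim 20 mm above table); they swap places. One centred pocket, 12 mm deep, yellow floor. Origin: centre of underside, 4 mm above table; pocket floor 4 mm, top face 16 mm above origin; x, y parallel to the sides. Pocket: round, 62 mm diameter.
- long_pocket: Black foam insert 110 x 110 x 16 mm, one of four lying 2 x 2 in a fixed blue tray (236 mm square, rim 20 mm above table); they swap places. One centred pocket, 12 mm deep, yellow floor. Origin: centre of underside, 4 mm above table; pocket floor 4 mm, top face 16 mm above origin; x, y parallel to the sides. Pocket: long rectangle, 98 mm along x by 54 mm along y.
- large_pocket: Black foam insert 110 x 110 x 16 mm, one of four lying 2 x 2 in a fixed blue tray (236 mm square, rim 20 mm above table); they swap places. One centred pocket, 12 mm deep, yellow floor. Origin: centre of underside, 4 mm above table; pocket floor 4 mm, top face 16 mm above origin; x, y parallel to the sides. Pocket: large near-square, 78 mm along x by 70 mm along y.
- small_pocket: Black foam insert 110 x 110 x 16 mm, one of four lying 2 x 2 in a fixed blue tray (236 mm square, rim 20 mm above table); they swap places. One centred pocket, 12 mm deep, yellow floor. Origin: centre of underside, 4 mm above table; pocket floor 4 mm, top face 16 mm above origin; x, y parallel to the sides. Pocket: small near-square, 56 mm along x by 48 mm along y.
There are look-alikes about, which are no part of the job. Leave any pink, purple or yellow look-alike of the double_breaker alone.

How it is judged:
At the end, for the whole second after the job is handed in: Each of the four parts rests in its own pocket: within 15 mm of its centre along both pocket axes, origin 0 to 8 mm above the insert's origin, within 0.15 rad of upright, at rest. Slim capacitor and single breaker: within 30 mm of their start, within 0.2 rad of upright, at rest (x of fat_capacitor in the frame of round_pocket between -0.015 and 0.015 m and y of fat_capacitor in the frame of round_pocket between -0.015 and 0.015 m and z of fat_capacitor in the frame of round_pocket between 0 and 0.008 m and angle between each of fat_capacitor, double_breaker, transformer, relay's own z axis and vertical below 0.15 rad and linear speed of each of fat_capacitor, double_breaker, transformer, relay, slim_capacitor, single_breaker below 0.02 m/s and angular speed of each of fat_capacitor, double_breaker, transformer, relay below 0.2 rad/s and x of double_breaker in the frame of long_pocket between -0.015 and 0.015 m and y of double_breaker in the frame of long_pocket between -0.015 and 0.015 m and z of double_breaker in the frame of long_pocket between 0 and 0.008 m and x of transformer in the frame of large_pocket between -0.015 and 0.015 m and y of transformer in the frame of large_pocket between -0.015 and 0.015 m and z of transformer in the frame of large_pocket between 0 and 0.008 m and x of relay in the frame of small_pocket between -0.015 and 0.015 m and y of relay in the frame of small_pocket between -0.015 and 0.015 m and z of relay in the frame of small_pocket between 0 and 0.008 m and distance of each of slim_capacitor, single_breaker from where it was at the start of the episode below 0.03 m and angle between each of slim_capacitor, single_breaker's own z axis and vertical below 0.2 rad); the robot touches nothing.
It fails at once if a look-alike (slim capacitor or single breaker) is moved more than 30 mm from where it stood (distance of any of slim_capacitor, single_breaker from where it was at the start of the episode above 0.03 m).
It also fails if it takes over 107 s, if anything falls off the work surface, if the arm or the gripper's body presses on something with over 40 N, if the wrist force passes 120 N, or if a joint passes its speed limit or range.

## Working session

There is one attempt and no reset: what is moved stays moved. The work goes in short steps, Python scripts to look and compute and a tool call to move; the robot and the scene stay as the last step left them, time stands still between calls to the robot, and variables do not carry over. Pictures are saved under pics/ and viewed, at most 14 in all, crops included, and the job is handed in when it is done.

Besides the shell and the picture viewer there is one more tool, called after "Call:" as name([rows], argument=value, ...), one row to a line, values as JSON. arm_command: Moves the arm, as the interface text tells. Its arguments: {"type":"object","properties":{"plan":{"type":"array"},"squeeze":{"type":"number"}},"required":["plan"]}

```bash
mkdir -p pics; python3 - <<'E'
from station import ctrl,cams
import cv2,numpy as np
o=ctrl.get_obs();print({k:np.round(v,3).tolist() for k,v in o.items()})
for n in ("top","scene"):
    p,d=cams.camera(n);cv2.imwrite(f"pics/{n}0.png",p);np.save(f"{n}0.npy",d)
    i=cams.camera_info(n);print(n,{k:np.round(v,4).tolist() for k,v in i.items()})
E
```

```text
{'time_s': 0.0, 'qpos': [1.195, 0.3, 1.522, -0.0, 1.321, -0.067], 'joint_vel': [0.002, -0.0, -0.001, -0.0, -0.0, -0.001], 'tau': [0.0, -53.181, -35.275, 0.071, 0.024, -0.0], 'ee_pos': [0.167, 0.524, 0.205], 'eef_rot': [-3.14, -0.0, 2.833], 'force': [-0.833, -0.143, -0.103], 'moment': [-0.02, -0.029, -0.009], 'grip_force': 0.0, 'grip_width': 0.094}
top {'fx': 463.2056, 'fy': 463.2056, 'cx': 315.1826, 'cy': 194.626, 'dist_coeffs': [-0.0765, 0.0, 0.0, 0.0, 0.0], 'world_to_cam': [[-0.0262, -0.9996, -0.0087, -0.0314], [-0.9933, 0.027, -0.1124, 0.5036], [0.1126, 0.0057, -0.9936, 1.1882], [0.0, 0.0, 0.0, 1.0]]}
scene {'fx': 424.1297, 'fy': 424.1297, 'cx': 321.5538, 'cy': 198.8028, 'dist_coeffs': [-0.0295, 0.0, 0.0, 0.0, 0.0], 'world_to_cam': [[0.8651, 0.5016, 0.0024, -0.4457], [0.3175, -0.544, -0.7767, -0.1428], [-0.3883, 0.6727, -0.6299, 1.2978], [0.0, 0.0, 0.0, 1.0]]}
```

View pics/top0.png

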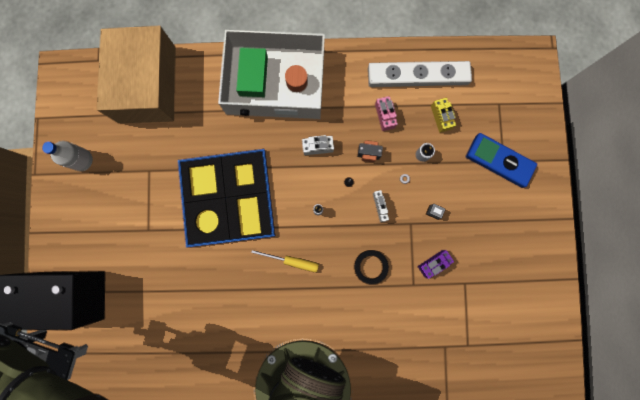

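View pics/scene0.png

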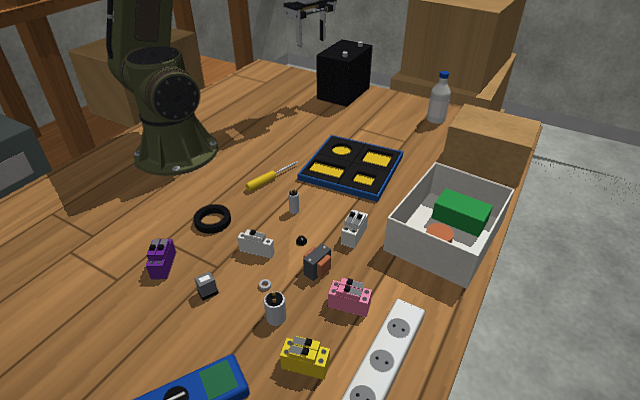

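The top view shows the tray at about (227,197). Its pockets are large (204,180), small (245,175), round (207,221) and long (250,215). The parts are the double breaker (318,145), transformer (371,152), fat cap (427,152) and relay (437,212). To be left alone are the slim cap (318,209) and single breaker (381,205). The scene view agrees. Next I'll measure from the depth and colour masks.

```bash
cat > h.py <<'E'
import cv2,numpy as np
from station import ctrl,cams
def rays(n,uv):
    i=cams.camera_info(n);K=np.array([[i["fx"],0,i["cx"]],[0,i["fy"],i["cy"]],[0,0,1]])
    u=cv2.undistortPoints(np.float64(uv).reshape(-1,1,2),K,np.array(i["dist_coeffs"]))[:,0]
    M=np.array(i["world_to_cam"]);R,t=M[:3,:3],M[:3,3]
    return -R.T@t, np.c_[u,np.ones(len(u))]@R       # z-depth-normalised rays
def onplane(n,uv,z):
    c,r=rays(n,uv);return c+r*((z-c[2])/r[:,2])[:,None]
def cloud(n,d):
    v,u=np.mgrid[:400,:640];c,r=rays(n,np.c_[u.ravel(),v.ravel()])
    return (c+r*d.reshape(-1,1)).reshape(400,640,3)
def rect(xy):
    (c,(w,h),a)=cv2.minAreaRect(np.float32(xy)*1000)
    if w<h: w,h,a=h,w,a+90
    return np.round(c,1),round(w,1),round(h,1),round((a+90)%180-90,1)
E
python3 - <<'E'
from h import *
p=cv2.imread("pics/top0.png");d=np.load("top0.npy");P=cloud("top",d)
print("table z",np.median(P[235:250,300:340,2]))
S={"double":(318,145),"trafo":(371,152),"fat":(427,152),"relay":(437,212),"slim":(318,209),"single":(381,205)}
for k,(u,v) in S.items():
    W=P[v-22:v+22,u-24:u+24].reshape(-1,3);zmax=np.percentile(W[:,2],99.8)
    for lo in (0.02,0.04,0.053):
        m=(P[...,2]>lo)&(P[...,2]<0.09);n,l,st,_=cv2.connectedComponentsWithStats(m.astype(np.uint8))
        ids=[x for x in np.unique(l[v-4:v+5,u-4:u+5]) if x]
        if ids:
            q=P[l==max(ids,key=lambda x:st[x,4])];print(k,lo,rect(q[:,:2]),len(q),"zmax",round(q[:,2].max(),4))
hsv=cv2.cvtColor(p,cv2.COLOR_BGR2HSV)
m=cv2.inRange(hsv,(20,100,100),(35,255,255));n,l,st,c=cv2.connectedComponentsWithStats(m)
for i in range(1,n):
    if st[i,4]>100 and c[i][0]<275:
        v,u=np.nonzero(l==i);q=onplane("top",np.c_[u,v],0.008);print("pocket",c[i].round(1),rect(q[:,:2]),"zdepth",np.median(P[l==i][:,2]).round(4))
m=cv2.inRange(hsv,(100,120,60),(125,255,255));m[:, :170]=0;m[:,290:]=0
m[:140]=0;v,u=np.nonzero(m);print("tray",rect(onplane("top",np.c_[u,v],0.02)[:,:2]))
cv2.imwrite("pics/crop0.png",cv2.resize(p[120:260,170:460],None,fx=2.7,fy=2.7,interpolation=cv2.INTER_CUBIC))
E
```

```text
table z 0.00023072510607158314
double 0.02 (array([635.5, -55.1]), 79.9, 37.3, -85.9) 484 zmax 0.0692
double 0.04 (array([635.5, -55.1]), 79.8, 37.3, -85.8) 437 zmax 0.0692
double 0.053 (array([635.5, -55.6]), 46.2, 36.5, -84.3) 247 zmax 0.0692
trafo 0.02 (array([ 615. , -192.6]), 60.2, 51.0, 81.4) 411 zmax 0.0583
trafo 0.04 (array([ 615.4, -192.7]), 60.1, 50.8, 80.3) 368 zmax 0.0583
trafo 0.053 (array([ 615.2, -190.5]), 26.9, 21.1, -2.2) 38 zmax 0.0583
fat 0.02 (array([ 607.8, -337.7]), 39.1, 38.7, 89.0) 241 zmax 0.0733
fat 0.04 (array([ 608. , -337.7]), 39.1, 38.5, 88.9) 208 zmax 0.0733
fat 0.053 (array([ 608. , -337.7]), 39.1, 38.5, 88.4) 189 zmax 0.0733
relay 0.02 (array([ 450.5, -359.7]), 35.4, 28.5, 64.6) 177 zmax 0.0497
relay 0.04 (array([ 450.5, -359.8]), 35.0, 28.6, 64.1) 144 zmax 0.0497
slim 0.02 (array([463.1, -51.3]), 24.4, 20.8, -2.3) 86 zmax 0.0746
slim 0.04 (array([463.5, -51.2]), 23.6, 20.5, -1.4) 78 zmax 0.0746
slim 0.053 (array([463.5, -51.2]), 23.7, 20.5, -1.6) 76 zmax 0.0746
single 0.02 (array([ 468.4, -215.8]), 80.1, 18.8, 12.1) 272 zmax 0.0705
single 0.04 (array([ 468.6, -215.7]), 79.7, 18.8, 12.1) 229 zmax 0.0705
single 0.053 (array([ 468.8, -215.7]), 45.9, 18.8, 12.0) 129 zmax 0.0705
pocket [202.9 179.8] (array([553.5, 257.2]), 77.4, 68.3, 5.9) zdepth 0.0092
pocket [244.3 174.4] (array([564.9, 144.6]), 55.2, 46.3, 5.7) zdepth 0.0094
pocket [249.  215.8] (array([452.9, 133.3]), 97.5, 52.4, 5.6) zdepth 0.009
pocket [207.1 221. ] (array([442.6, 245.3]), 58.2, 57.7, -45.6) zdepth 0.0092
tray (array([502.8, 193.9]), 234.5, 234.4, 5.8)
```

View pics/crop0.png

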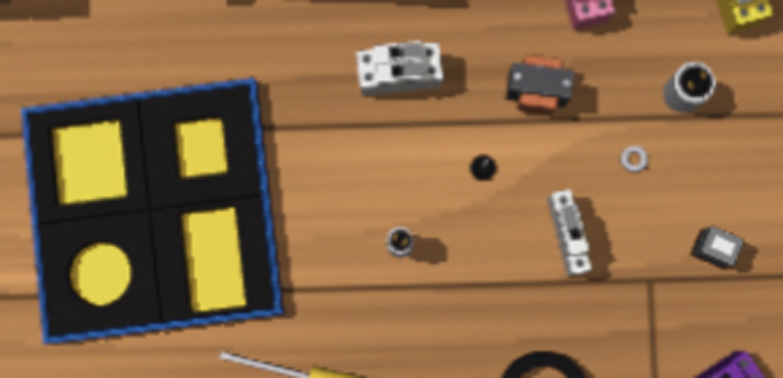

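The sizes match those given (80x37, 60x51, 39, 35x28; pockets 97x52, 77x68, 55x46, 58), so the identities are confirmed. Next are the transformer's core axis, the heights near the arm, and the first move's numbers.

```bash
cat >> h.py <<'E'
def go(x,y,z,yaw):
    """shift (mm, tool axes) and z turn from the measured pose to a downward pose; yaw deg, modulo 360"""
    from scipy.spatial.transform import Rotation as Ro
    o=ctrl.get_obs();R=Ro.from_euler("xyz",o["eef_rot"]);s=R.inv().apply(np.array([x,y,z])-o["ee_pos"]*np.array(1000.))
    T=Ro.from_euler("xyz",[180,0,yaw],degrees=True);rv=(R.inv()*T).as_rotvec()
    print("t",round(o["time_s"],2),"shift",s.round(1),"turn",rv.round(3),"width",round(o["grip_width"],4),"q6",round(o["qpos"][5],2))
E
python3 - <<'E'
from h import *
p=cv2.imread("pics/top0.png");d=np.load("top0.npy");P=cloud("top",d)
hsv=cv2.cvtColor(p,cv2.COLOR_BGR2HSV)
w=np.zeros((400,640),bool);w[132:172,348:394]=1
m=w&(P[...,2]>0.047)&(P[...,2]<.08)&(hsv[...,1]<100);print("core",rect(P[m][:,:2]),m.sum())
m=w&(P[...,2]>0.03)&(P[...,2]<.06)&(hsv[...,1]>130);print("coil",rect(P[m][:,:2]),m.sum())
print("black box z",np.median(P[285:315,70:95,2]),P[300,80], "wide max z x>0.35",P[100:260,20:560,2].max())
go(635.5,-55.1,160,94.4)
E
```

```text
core (array([ 614.9, -192.6]), 60.1, 29.0, 80.0) 243
coil (array([ 615.3, -192.8]), 50.8, 34.5, -9.6) 115
black box z 0.1257736592168247 [0.25120809 0.52580317 0.13571868] wide max z x>0.35 1.2369114406170494
t 0.1 shift [-622.2 -409.1   45.3] turn [-1.000e-03  1.000e-03  1.185e+00] width 0.094 q6 -0.07
```

The rows are not in the units I measure in: shifts go in shares of 750 mm and turns go in shares of 360 degrees. I convert before sending: -622 mm / 750 = -0.8293, -409 mm / 750 = -0.5453, 1.185 rad / 6.2832 = 0.1886.

Call:
arm_command([
  [[-0.8293,-0.5453,0,0,0,0.1886,-0.6],[-0.8293,-0.5453,0,0,0,0.1886,-0.6],[-0.8293,-0.5453,0,0,0,0.1886,-0.6],[-0.8293,-0.5453,0,0,0,0.1886,-0.6],[-0.8293,-0.5453,0,0,0,0.1886,-0.6],[-0.8293,-0.5453,0,0,0,0.1886,-0.6],[-0.8293,-0.5453,0,0,0,0.1886,-0.6],[-0.8293,-0.5453,0,0,0,0.1886,-0.6],[-0.8293,-0.5453,0,0,0,0.1886,-0.6],[-0.8293,-0.5453,0,0,0,0.1886,-0.6],[-0.8293,-0.5453,0,0,0,0.1886,-0.6],[-0.8293,-0.5453,0,0,0,0.1886,-0.6]],
], squeeze=25)

```text
time_s: 1.3
ee_pos: [0.5455, 0.0556, 0.2052]
eef_rot: [-3.141, -0.0, 1.648]
force: [-0.1, 1.0, 0.1]
grip_width: 0.0754
grip_force: 0.0
```

```bash
python3 -c "
from h import *
go(635.5,-55.1,120,94.4)"
```

```text
t 1.3 shift [-117.3   81.3   85.2] turn [-0. -0.  0.] width 0.0754 q6 -0.04
```

To row units: -117 mm / 750 = -0.156, 85 mm / 750 = 0.1133.

Call:
arm_command([
  [[-0.156,0.108,0.1133,0,0,0,-0.6],[-0.156,0.108,0.1133,0,0,0,-0.6],[-0.156,0.108,0.1133,0,0,0,-0.6],[-0.156,0.108,0.1133,0,0,0,-0.6],[-0.156,0.108,0.1133,0,0,0,-0.6],[-0.156,0.108,0.1133,0,0,0,-0.6],[-0.156,0.108,0.1133,0,0,0,-0.6],[-0.156,0.108,0.1133,0,0,0,-0.6]],
])

```text
time_s: 2.1
ee_pos: [0.6344, -0.0517, 0.1218]
eef_rot: [3.14, 0.0, 1.649]
force: [-0.3, 0.2, -0.7]
grip_width: 0.0756
grip_force: 0.0
```

```bash
python3 -c "
from h import *
go(635.5,-55.1,22,94.4)"
```

```text
t 2.1 shift [-3.4  0.7 99.8] turn [0.002 0.    0.002] width 0.0756 q6 -0.22
```

To row units: 98 mm / 750 = 0.1307, 75 mm / 750 = 0.1.

Call:
arm_command([
  [[-0.0027,0,0.0533,0,0,0,-0.6],[-0.0027,0,0.1,0,0,0,-0.6],[-0.0027,0,0.1307,0,0,0,-0.6],[-0.0027,0,0.1307,0,0,0,-0.6],[-0.0027,0,0.1307,0,0,0,-0.6],[-0.0027,0,0.1307,0,0,0,1],[-0.0027,0,0.1307,0,0,0,1],[-0.0027,0,0.1307,0,0,0,1],[-0.0027,0,0.1307,0,0,0,1],[-0.0027,0,0.1307,0,0,0,1],[-0.0027,0,0.1307,0,0,0,1],[-0.0027,0,0.1307,0,0,0,1]],
])

```text
time_s: 3.3
ee_pos: [0.6346, -0.0549, 0.0226]
eef_rot: [3.141, 0.0, 1.648]
force: [0.6, 0.9, 2.3]
grip_width: 0.0357
grip_force: 25.0
```

```bash
python3 -c "
from h import *
go(635.5,-55.1,22,94.4)
go(452.9,133.3,150,186)"
```

```text
t 3.3 shift [-0.3  0.9  0.6] turn [0. 0. 0.] width 0.0357 q6 -0.22
t 3.3 shift [ 201.6 -166.7 -127.4] turn [ 0.     0.    -1.599] width 0.0357 q6 -0.22
```

To row units: 202 mm / 750 = 0.2693, -167 mm / 750 = -0.2227, -1.6 rad / 6.2832 = -0.2546.

Call:
arm_command([
  [[0,0,-0.06,0,0,0,1],[0,0,-0.12,0,0,0,1],[0,0,-0.1707,0,0,0,1],[0.2693,-0.2227,-0.1707,0,0,-0.2546,1],[0.2693,-0.2227,-0.1707,0,0,-0.2546,1],[0.2693,-0.2227,-0.1707,0,0,-0.2546,1],[0.2693,-0.2227,-0.1707,0,0,-0.2546,1],[0.2693,-0.2227,-0.1707,0,0,-0.2546,1],[0.2693,-0.2227,-0.1707,0,0,-0.2546,1],[0.2693,-0.2227,-0.1707,0,0,-0.2546,1],[0.2693,-0.2227,-0.1707,0,0,-0.2546,1],[0.2693,-0.2227,-0.1707,0,0,-0.2546,1]],
])

```text
time_s: 4.5
ee_pos: [0.4521, 0.1338, 0.1503]
eef_rot: [-3.141, -0.0, 3.004]
force: [-0.4, 0.3, -2.2]
grip_width: 0.0358
grip_force: 25.0
```

```bash
python3 -c "
from h import *
go(452.9,133.3,50,185.8)"
```

```text
t 4.5 shift [ -0.9  -0.4 100.3] turn [-0.    -0.    -0.238] width 0.0358 q6 -1.22
```

To row units: 119 mm / 750 = 0.1587, 100 mm / 750 = 0.1333, -0.238 rad / 6.2832 = -0.0379.

Call:
arm_command([
  [[0,0,0,0,0,-0.0379,1],[0,0,0,0,0,-0.0379,1],[0,0,0.04,0,0,-0.0379,1],[0,0,0.0933,0,0,-0.0379,1],[0,0,0.1333,0,0,-0.0379,1],[0,0,0.1493,0,0,-0.0379,1],[0,0,0.1587,0,0,-0.0379,1],[0,0,0.1587,0,0,-0.0379,1],[0,0,0.1587,0,0,-0.0379,1]],
])

```text
time_s: 5.4
ee_pos: [0.4531, 0.1338, 0.0325]
eef_rot: [3.141, 0.002, -3.047]
force: [0.1, 0.0, -2.9]
grip_width: 0.0362
grip_force: 25.0
```

```bash
python3 -c "
from h import *
go(452.9,133.3,31,185.8)
print(np.round(ctrl.get_obs()['force'],1))"
```

```text
t 5.4 shift [ 0.3 -0.5  1.5] turn [ 0.     0.002 -0.007] width 0.0362 q6 -1.46
[ 0.1  0.  -2.9]
```

Position is good; I'll lower the last 2 mm, release, retreat, then go to the transformer.

To row units: -110 mm / 750 = -0.1467, 1.5 mm / 750 = 0.002.

Call:
arm_command([
  [[0,0,0.002,0,0,0,1],[0,0,0.002,0,0,0,1],[0,0,0.002,0,0,0,0],[0,0,0.002,0,0,0,-0.2],[0,0,0.002,0,0,0,-0.2],[0,0,0.002,0,0,0,-0.2],[0,0,-0.0333,0,0,0,-0.2],[0,0,-0.0933,0,0,0,-0.2],[0,0,-0.1467,0,0,0,-0.5],[0,0,-0.1467,0,0,0,-0.5]],
])

```text
time_s: 6.4
ee_pos: [0.4546, 0.1342, 0.1463]
eef_rot: [3.141, 0.008, -3.047]
force: [-0.2, 0.2, -0.8]
grip_width: 0.0682
grip_force: 0.0
```

```bash
python3 -c "
from h import *
go(615,-192.6,140,80.2)"
```

```text
t 6.4 shift [-128.9 -340.4    7.1] turn [0.008 0.005 1.836] width 0.0682 q6 -1.46
```

To row units: -340 mm / 750 = -0.4533, -129 mm / 750 = -0.172, 1.836 rad / 6.2832 = 0.2922.

Call:
arm_command([
  [[-0.172,-0.4533,0,0,0,0.2922,-0.7],[-0.172,-0.4533,0,0,0,0.2922,-0.7],[-0.172,-0.4533,0,0,0,0.2922,-0.7],[-0.172,-0.4533,0,0,0,0.2922,-0.7],[-0.172,-0.4533,0,0,0,0.2922,-0.7],[-0.172,-0.4533,0,0,0,0.2922,-0.7],[-0.172,-0.4533,0,0,0,0.2922,-0.7],[-0.172,-0.4533,0,0,0,0.2922,-0.7],[-0.172,-0.4533,0,0,0,0.2922,-0.7],[-0.172,-0.4533,0,0,0,0.2922,-0.7],[-0.172,-0.4533,0,0,0,0.2922,-0.7],[-0.172,-0.4533,0,0,0,0.2922,-0.7]],
])

```text
time_s: 7.6
ee_pos: [0.6126, -0.1926, 0.1402]
eef_rot: [-3.14, -0.0, 1.43]
force: [-0.3, -0.3, -0.2]
grip_width: 0.0796
grip_force: 0.0
```

```bash
python3 -c "
from h import *
go(615,-192.6,18,80.2)"
```

```text
t 7.6 shift [  0.3   2.5 122.2] turn [-0.001 -0.     0.03 ] width 0.0796 q6 -0.22
```

To row units: 121 mm / 750 = 0.1613, 90 mm / 750 = 0.12, 0.03 rad / 6.2832 = 0.0048.

Call:
arm_command([
  [[0,0.0027,0,0,0,0.0048,-0.7],[0,0.0027,0.06,0,0,0.0048,-0.7],[0,0.0027,0.12,0,0,0.0048,-0.7],[0,0.0027,0.1613,0,0,0.0048,-0.7],[0,0.0027,0.1613,0,0,0.0048,-0.7],[0,0.0027,0.1613,0,0,0.0048,-0.7],[0,0.0027,0.1613,0,0,0.0048,1],[0,0.0027,0.1613,0,0,0.0048,1],[0,0.0027,0.1613,0,0,0.0048,1],[0,0.0027,0.1613,0,0,0.0048,1],[0,0.0027,0.1613,0,0,0.0048,1],[0,0.0027,0.1613,0,0,0.0048,1]],
], squeeze=40)

```text
time_s: 8.8
ee_pos: [0.615, -0.193, 0.0211]
eef_rot: [3.141, 0.0, 1.406]
force: [-2.3, 1.0, 6.4]
grip_width: 0.05
grip_force: 40.0
```

```bash
python3 -c "
from h import *
go(615,-192.6,18,80.2)
go(553.5,257.2,150,5.9)"
```

```text
t 8.8 shift [ 0.4 -0.1  3.1] turn [0.001 0.    0.006] width 0.05 q6 -0.2
t 8.8 shift [ 434.  -134.5 -129. ] turn [ 1.000e-03 -0.000e+00  1.303e+00] width 0.05 q6 -0.2
```

To row units: 434 mm / 750 = 0.5787, -134 mm / 750 = -0.1787, 1.303 rad / 6.2832 = 0.2074.

Call:
arm_command([
  [[0,0,-0.06,0,0,0,1],[0,0,-0.12,0,0,0,1],[0,0,-0.172,0,0,0,1],[0.5787,-0.1787,-0.172,0,0,0.2074,1],[0.5787,-0.1787,-0.172,0,0,0.2074,1],[0.5787,-0.1787,-0.172,0,0,0.2074,1],[0.5787,-0.1787,-0.172,0,0,0.2074,1],[0.5787,-0.1787,-0.172,0,0,0.2074,1],[0.5787,-0.1787,-0.172,0,0,0.2074,1],[0.5787,-0.1787,-0.172,0,0,0.2074,1],[0.5787,-0.1787,-0.172,0,0,0.2074,1],[0.5787,-0.1787,-0.172,0,0,0.2074,1]],
])

```text
time_s: 10.0
ee_pos: [0.5568, 0.2334, 0.1489]
eef_rot: [3.141, 0.001, 0.115]
force: [1.0, 0.0, -4.8]
grip_width: 0.0497
grip_force: 40.0
```

```bash
python3 -c "
from h import *
go(553.5,257.2,150,5.9)"
```

```text
t 10.0 shift [ -0.5 -24.   -1.1] turn [0.    0.001 0.012] width 0.0497 q6 1.79
```

To row units: -4 mm / 750 = -0.0053.

Call:
arm_command([
  [[0,-0.0053,0,0,0,0,1],[0,-0.0053,0,0,0,0,1],[0,-0.0053,0,0,0,0,1],[0,-0.0053,0,0,0,0,1]],
])

```text
time_s: 10.4
ee_pos: [0.5574, 0.2344, 0.1493]
eef_rot: [3.141, 0.0, 0.12]
force: [0.6, 0.2, -4.9]
grip_width: 0.05
grip_force: 40.0
```

```bash
python3 -c "
from h import *
go(553.5,257.2,29,5.9)"
```

```text
t 10.4 shift [ -1.1 -23.2 120.3] turn [0.    0.    0.017] width 0.05 q6 1.79
```

To row units: -23 mm / 750 = -0.0307, -1 mm / 750 = -0.0013, 0.017 rad / 6.2832 = 0.0027.

Call:
arm_command([
  [[-0.0013,-0.0307,0,0,0,0.0027,1],[-0.0013,-0.0307,0,0,0,0.0027,1],[-0.0013,-0.0307,0,0,0,0.0027,1],[-0.0013,-0.0307,0,0,0,0.0027,1],[-0.0013,-0.0307,0,0,0,0.0027,1]],
])

```text
time_s: 10.9
ee_pos: [0.5536, 0.2576, 0.1495]
eef_rot: [3.141, 0.0, 0.103]
force: [0.3, -0.4, -4.6]
grip_width: 0.0494
grip_force: 40.0
```

```bash
python3 -c "
from h import *
go(553.5,257.2,29,5.9)"
```

```text
t 10.9 shift [ -0.2   0.4 120.5] turn [ 0.  0. -0.] width 0.0494 q6 1.84
```

Good. Lower, release, retreat.

To row units: 120 mm / 750 = 0.16, 116 mm / 750 = 0.1547.

Call:
arm_command([
  [[0,0,0.0533,0,0,0,1],[0,0,0.1067,0,0,0,1],[0,0,0.14,0,0,0,1],[0,0,0.1547,0,0,0,1],[0,0,0.16,0,0,0,1],[0,0,0.16,0,0,0,1],[0,0,0.16,0,0,0,1]],
])

```text
time_s: 11.6
ee_pos: [0.5542, 0.2586, 0.0309]
eef_rot: [-3.141, -0.002, 0.104]
force: [-1.0, -0.0, -5.2]
grip_width: 0.0497
grip_force: 40.0
```

```bash
python3 -c "
from h import *
go(553.5,257.2,29,5.9)"
```

```text
t 11.6 shift [-0.9  1.3  1.9] turn [-0.001 -0.002  0.001] width 0.0497 q6 1.84
```

To row units: -120 mm / 750 = -0.16, -70 mm / 750 = -0.0933.

Call:
arm_command([
  [[0,0,0.0027,0,0,0,1],[0,0,0.0027,0,0,0,1],[0,0,0.0027,0,0,0,-0.3],[0,0,0.0027,0,0,0,-0.5],[0,0,0.0027,0,0,0,-0.5],[0,0,0.0027,0,0,0,-0.5],[0,0,-0.0333,0,0,0,-0.5],[0,0,-0.0933,0,0,0,-0.5],[0,0,-0.16,0,0,0,-0.5],[0,0,-0.16,0,0,0,-0.5]],
], squeeze=20)

```text
time_s: 12.6
ee_pos: [0.5559, 0.2594, 0.1566]
eef_rot: [-3.139, -0.01, 0.104]
force: [-0.5, -0.2, -0.5]
grip_width: 0.0703
grip_force: 0.0
```

```bash
python3 -c "
from h import *
p,d=cams.camera('top');np.save('t1.npy',d);cv2.imwrite('pics/t1.png',cv2.resize(p[120:260,170:460],None,fx=2.7,fy=2.7))
go(608,-337.7,150,5.9)"
```

```text
t 12.65 shift [ -8.7 598.9   1.8] turn [-0.002 -0.006  0.001] width 0.0703 q6 1.84
```

View pics/t1.png

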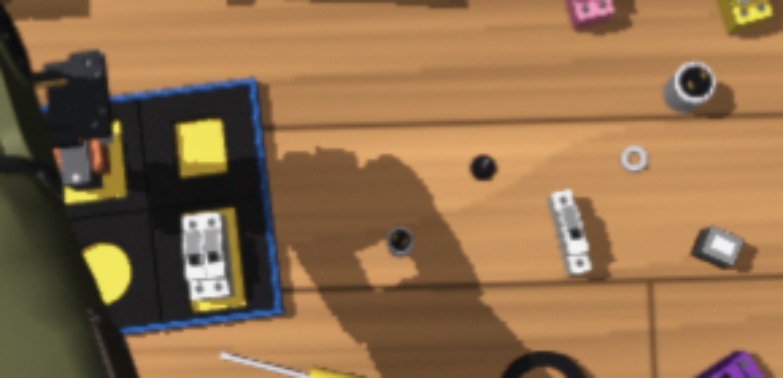

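The double breaker stands in the long pocket (crop ~(205,255)). The transformer is in the large one, partly hidden by the arm. Next, the fat capacitor.

To row units: 599 mm / 750 = 0.7987, -9 mm / 750 = -0.012.

Call:
arm_command([
  [[-0.012,0.7987,0,0,0,0,-0.5],[-0.012,0.7987,0,0,0,0,-0.5],[-0.012,0.7987,0,0,0,0,-0.5],[-0.012,0.7987,0,0,0,0,-0.5],[-0.012,0.7987,0,0,0,0,-0.5],[-0.012,0.7987,0,0,0,0,-0.5],[-0.012,0.7987,0,0,0,0,-0.5],[-0.012,0.7987,0,0,0,0,-0.5],[-0.012,0.7987,0,0,0,0,-0.5],[-0.012,0.7987,0,0,0,0,-0.5],[-0.012,0.7987,0,0,0,0,-0.5],[-0.012,0.7987,0,0,0,0,-0.5]],
])

```text
time_s: 13.85
ee_pos: [0.6058, -0.3403, 0.1478]
eef_rot: [-3.14, 0.002, 0.103]
force: [-0.8, -0.3, 0.4]
grip_width: 0.0707
grip_force: 0.0
```

```bash
python3 - <<'E'
from h import *
go(608,-337.7,150,5.9)
p,d=cams.camera('top');P=cloud('top',d);X=P[...,:2]*1000;z=P[...,2]
for n,c,s in (("double",(452.9,133.3),.045),("trafo",(553.5,257.2),.05)):
    m=(np.abs(X-np.array(c)).max(-1)<52)&(z>s-.015)&(z<.09);print(n,rect(P[m][:,:2]),m.sum(),z[m].max().round(4))
    m&=(z>s+.013) if n=="double" else m; print(rect(P[m][:,:2]),np.percentile(z[m],[50,90]).round(4))
E
```

```text
t 13.85 shift [ 2.5 -2.4 -2.2] turn [-0.001  0.002  0.   ] width 0.0707 q6 0.9
double (array([454. , 134.2]), 79.6, 36.8, 5.4) 489 0.0771
(array([451.7, 133.9]), 53.7, 35.9, 5.2) [0.0668 0.0726]
trafo (array([555.5, 260.1]), 60.8, 51.1, 4.8) 420 0.0668
(array([555.5, 260.1]), 60.8, 51.1, 4.8) [0.0582 0.0625]
```

Both are within 3 mm of centre at the right heights. Now I'll grasp the capacitor.

To row units: 118 mm / 750 = 0.1573, 85 mm / 750 = 0.1133.

Call:
arm_command([
  [[0.0027,-0.0027,0,0,0,0,-0.5],[0.0027,-0.0027,0.0533,0,0,0,-0.5],[0.0027,-0.0027,0.1133,0,0,0,-0.5],[0.0027,-0.0027,0.1573,0,0,0,-0.5],[0.0027,-0.0027,0.1573,0,0,0,-0.5],[0.0027,-0.0027,0.1573,0,0,0,-0.5],[0.0027,-0.0027,0.1573,0,0,0,1],[0.0027,-0.0027,0.1573,0,0,0,1],[0.0027,-0.0027,0.1573,0,0,0,1],[0.0027,-0.0027,0.1573,0,0,0,1],[0.0027,-0.0027,0.1573,0,0,0,1],[0.0027,-0.0027,0.1573,0,0,0,1]],
], squeeze=20)

```text
time_s: 15.1
ee_pos: [0.6084, -0.3364, 0.0322]
eef_rot: [3.141, -0.001, 0.104]
force: [0.1, -0.5, 7.0]
grip_width: 0.0396
grip_force: 20.0
```

```bash
python3 -c "
from h import *
go(608,-337.7,30,5.9)
go(442.6,245.3,160,5.9)"
```

```text
t 15.1 shift [-0.6  1.2  2.2] turn [ 0.001 -0.001  0.001] width 0.0396 q6 0.91
t 15.1 shift [-104.7 -595.7 -128.3] turn [ 0.001 -0.001  0.001] width 0.0396 q6 0.91
```

To row units: -596 mm / 750 = -0.7947, -128 mm / 750 = -0.1707.

Call:
arm_command([
  [[0,0,-0.06,0,0,0,1],[0,0,-0.12,0,0,0,1],[0,0,-0.1707,0,0,0,1],[-0.14,-0.7947,-0.1707,0,0,0,1],[-0.14,-0.7947,-0.1707,0,0,0,1],[-0.14,-0.7947,-0.1707,0,0,0,1],[-0.14,-0.7947,-0.1707,0,0,0,1],[-0.14,-0.7947,-0.1707,0,0,0,1],[-0.14,-0.7947,-0.1707,0,0,0,1],[-0.14,-0.7947,-0.1707,0,0,0,1],[-0.14,-0.7947,-0.1707,0,0,0,1],[-0.14,-0.7947,-0.1707,0,0,0,1]],
])

```text
time_s: 16.3
ee_pos: [0.4836, 0.0983, 0.1594]
eef_rot: [-3.141, 0.0, 0.103]
force: [1.2, 0.4, -0.4]
grip_width: 0.0399
grip_force: 20.0
```

```bash
python3 -c "
from h import *
go(442.6,245.3,160,5.9)"
```

```text
t 16.3 shift [ -25.6 -150.4   -0.6] turn [-0.  0.  0.] width 0.0399 q6 1.59
```

To row units: -150 mm / 750 = -0.2, -26 mm / 750 = -0.0347.

Call:
arm_command([
  [[-0.0347,-0.2,0,0,0,0,1],[-0.0347,-0.2,0,0,0,0,1],[-0.0347,-0.2,0,0,0,0,1],[-0.0347,-0.2,0,0,0,0,1],[-0.0347,-0.2,0,0,0,0,1],[-0.0347,-0.2,0,0,0,0,1],[-0.0347,-0.2,0,0,0,0,1]],
])

```text
time_s: 17.0
ee_pos: [0.4438, 0.2419, 0.1594]
eef_rot: [3.141, 0.0, 0.102]
force: [-0.5, -0.5, -0.8]
grip_width: 0.0395
grip_force: 20.0
```

```bash
python3 -c "
from h import *
go(442.6,245.3,41,5.9)"
```

```text
t 17.0 shift [ -0.8  -3.5 118.4] turn [ 0.     0.    -0.001] width 0.0395 q6 1.9
```

To row units: 119.5 mm / 750 = 0.1593, 115 mm / 750 = 0.1533.

Call:
arm_command([
  [[0,-0.004,0.0533,0,0,0,1],[0,-0.004,0.1067,0,0,0,1],[0,-0.004,0.14,0,0,0,1],[0,-0.004,0.1533,0,0,0,1],[0,-0.004,0.1593,0,0,0,1],[0,-0.004,0.1593,0,0,0,1],[0,-0.004,0.1593,0,0,0,1],[0,-0.004,0.1593,0,0,0,1]],
])

```text
time_s: 17.8
ee_pos: [0.4435, 0.2462, 0.0409]
eef_rot: [-3.141, -0.001, 0.103]
force: [0.9, 0.5, -0.9]
grip_width: 0.0397
grip_force: 20.0
```

```bash
python3 -c "
from h import *
go(442.6,245.3,40.2,5.9)"
```

```text
t 17.8 shift [-1.   0.8  0.7] turn [-0.001 -0.001  0.   ] width 0.0397 q6 1.9
```

To row units: -110 mm / 750 = -0.1467, -70 mm / 750 = -0.0933.

Call:
arm_command([
  [[0,0,0.0009,0,0,0,1],[0,0,0.0009,0,0,0,0],[0,0,0.0009,0,0,0,-0.3],[0,0,0.0009,0,0,0,-0.3],[0,0,0.0009,0,0,0,-0.3],[0,0,0.0009,0,0,0,-0.3],[0,0,-0.0333,0,0,0,-0.3],[0,0,-0.0933,0,0,0,-0.3],[0,0,-0.1467,0,0,0,-0.3],[0,0,-0.1467,0,0,0,-0.3]],
])

```text
time_s: 18.8
ee_pos: [0.445, 0.247, 0.155]
eef_rot: [-3.139, -0.008, 0.104]
force: [0.8, -0.2, 0.3]
grip_width: 0.0611
grip_force: 0.0
```

```bash
python3 -c "
from h import *
go(450.5,-359.7,145,64.3)"
```

```text
t 18.8 shift [-57.3 604.    7.9] turn [ 0.002 -0.009 -1.019] width 0.0611 q6 1.9
```

To row units: 604 mm / 750 = 0.8053, -57 mm / 750 = -0.076, -1.019 rad / 6.2832 = -0.1622.

Call:
arm_command([
  [[-0.076,0.8053,0,0,0,-0.1622,-0.3],[-0.076,0.8053,0,0,0,-0.1622,-0.3],[-0.076,0.8053,0,0,0,-0.1622,-0.3],[-0.076,0.8053,0,0,0,-0.1622,-0.3],[-0.076,0.8053,0,0,0,-0.1622,-0.3],[-0.076,0.8053,0,0,0,-0.1622,-0.3],[-0.076,0.8053,0,0,0,-0.1622,-0.3],[-0.076,0.8053,0,0,0,-0.1622,-0.3],[-0.076,0.8053,0,0,0,-0.1622,-0.3],[-0.076,0.8053,0,0,0,-0.1622,-0.3],[-0.076,0.8053,0,0,0,-0.1622,-0.3],[-0.076,0.8053,0,0,0,-0.1622,-0.3]],
])

```text
time_s: 20.0
ee_pos: [0.448, -0.3059, 0.1492]
eef_rot: [-3.141, -0.0, 1.122]
force: [1.0, 0.1, 0.2]
grip_width: 0.061
grip_force: 0.0
```

```bash
python3 -c "
from h import *
go(450.5,-359.7,145,64.3)"
```

```text
t 20.0 shift [-47.3  25.6   4.2] turn [-0.001 -0.     0.   ] width 0.061 q6 -0.22
```

To row units: -47 mm / 750 = -0.0627, 25 mm / 750 = 0.0333.

Call:
arm_command([
  [[-0.0627,0.0333,0.0053,0,0,0,-0.3],[-0.0627,0.0333,0.0053,0,0,0,-0.3],[-0.0627,0.0333,0.0053,0,0,0,-0.3],[-0.0627,0.0333,0.0053,0,0,0,-0.3],[-0.0627,0.0333,0.0053,0,0,0,-0.3],[-0.0627,0.0333,0.0053,0,0,0,-0.3]],
])

```text
time_s: 20.6
ee_pos: [0.4511, -0.3562, 0.1463]
eef_rot: [3.141, 0.0, 1.124]
force: [0.1, 0.6, 0.3]
grip_width: 0.0611
grip_force: 0.0
```

```bash
python3 - <<'E'
from h import *
go(450.5,-359.7,18,64.3)
E
```

```text
t 20.6 shift [ -3.4   0.9 128.3] turn [0.    0.    0.002] width 0.0611 q6 -0.29
```

To row units: 127 mm / 750 = 0.1693, 105 mm / 750 = 0.14.

Call:
arm_command([
  [[-0.0027,0.0013,0.0267,0,0,0,-0.3],[-0.0027,0.0013,0.0867,0,0,0,-0.3],[-0.0027,0.0013,0.14,0,0,0,-0.3],[-0.0027,0.0013,0.1693,0,0,0,-0.3],[-0.0027,0.0013,0.1693,0,0,0,-0.3],[-0.0027,0.0013,0.1693,0,0,0,-0.3],[-0.0027,0.0013,0.1693,0,0,0,1],[-0.0027,0.0013,0.1693,0,0,0,1],[-0.0027,0.0013,0.1693,0,0,0,1],[-0.0027,0.0013,0.1693,0,0,0,1],[-0.0027,0.0013,0.1693,0,0,0,1],[-0.0027,0.0013,0.1693,0,0,0,1]],
], squeeze=15)

```text
time_s: 21.8
ee_pos: [0.4509, -0.3595, 0.0193]
eef_rot: [3.141, 0.0, 1.123]
force: [-1.2, 0.8, 5.3]
grip_width: 0.0277
grip_force: 15.0
```

```bash
python3 - <<'E'
from h import *
go(450.5,-359.7,18,64.3)
go(564.9,144.6,150,5.7)
E
```

```text
t 21.8 shift [-0.4 -0.2  1.3] turn [0. 0. 0.] width 0.0277 q6 -0.29
t 21.8 shift [ 503.7 -115.6 -130.8] turn [ 0.    -0.     1.023] width 0.0277 q6 -0.29
```

To row units: 504 mm / 750 = 0.672, -131 mm / 750 = -0.1747, 1.023 rad / 6.2832 = 0.1628.

Call:
arm_command([
  [[0,0,-0.06,0,0,0,1],[0,0,-0.12,0,0,0,1],[0,0,-0.1747,0,0,0,1],[0.672,-0.1547,-0.1747,0,0,0.1628,1],[0.672,-0.1547,-0.1747,0,0,0.1628,1],[0.672,-0.1547,-0.1747,0,0,0.1628,1],[0.672,-0.1547,-0.1747,0,0,0.1628,1],[0.672,-0.1547,-0.1747,0,0,0.1628,1],[0.672,-0.1547,-0.1747,0,0,0.1628,1],[0.672,-0.1547,-0.1747,0,0,0.1628,1],[0.672,-0.1547,-0.1747,0,0,0.1628,1],[0.672,-0.1547,-0.1747,0,0,0.1628,1]],
])

```text
time_s: 23.0
ee_pos: [0.5439, 0.0529, 0.15]
eef_rot: [3.142, -0.0, 0.097]
force: [0.9, 0.8, -1.1]
grip_width: 0.0281
grip_force: 15.0
```

```bash
python3 - <<'E'
from h import *
go(564.9,144.6,150,5.7)
E
```

```text
t 23.0 shift [ 29.8 -89.3  -0. ] turn [ 0.    -0.    -0.003] width 0.0281 q6 1.5
```

To row units: -89 mm / 750 = -0.1187, 30 mm / 750 = 0.04.

Call:
arm_command([
  [[0.04,-0.1187,0,0,0,0,1],[0.04,-0.1187,0,0,0,0,1],[0.04,-0.1187,0,0,0,0,1],[0.04,-0.1187,0,0,0,0,1],[0.04,-0.1187,0,0,0,0,1],[0.04,-0.1187,0,0,0,0,1]],
])

```text
time_s: 23.6
ee_pos: [0.5648, 0.1413, 0.1501]
eef_rot: [3.142, 0.0, 0.098]
force: [1.5, 0.5, -1.5]
grip_width: 0.0279
grip_force: 15.0
```

```bash
python3 - <<'E'
from h import *
go(564.9,144.6,27.3,5.7)
E
```

```text
t 23.6 shift [  0.4  -3.3 122.8] turn [ 0.     0.    -0.001] width 0.0279 q6 1.66
```

To row units: 123.5 mm / 750 = 0.1647, 118 mm / 750 = 0.1573.

Call:
arm_command([
  [[0,-0.0027,0.0533,0,0,0,1],[0,-0.0027,0.1067,0,0,0,1],[0,-0.0027,0.144,0,0,0,1],[0,-0.0027,0.1573,0,0,0,1],[0,-0.0027,0.1647,0,0,0,1],[0,-0.0027,0.1647,0,0,0,1],[0,-0.0027,0.1647,0,0,0,1],[0,-0.0027,0.1647,0,0,0,1]],
])

```text
time_s: 24.4
ee_pos: [0.5652, 0.1445, 0.0276]
eef_rot: [-3.141, -0.002, 0.099]
force: [0.2, -0.2, -1.2]
grip_width: 0.0279
grip_force: 15.0
```

```bash
python3 - <<'E'
from h import *
go(564.9,144.6,27.3,5.7)
E
```

```text
t 24.4 shift [-0.3 -0.2  0.3] turn [-0.    -0.002 -0.   ] width 0.0279 q6 1.66
```

Release, lift, and swing clear toward +x / −y so the tray can be seen.

To row units: 300 mm / 750 = 0.4, -160 mm / 750 = -0.2133.

Call:
arm_command([
  [[0,0,0.0007,0,0,0,0.2],[0,0,0.0007,0,0,0,0],[0,0,0.0007,0,0,0,0],[0,0,0.0007,0,0,0,0],[0,0,-0.0333,0,0,0,0],[0,0,-0.0933,0,0,0,0],[0,0,-0.16,0,0,0,0],[0,0.4,-0.2133,0,0,0,0],[0,0.4,-0.2133,0,0,0,0],[0,0.4,-0.2133,0,0,0,0],[0,0.4,-0.2133,0,0,0,0],[0,0.4,-0.2133,0,0,0,0]],
])

```text
time_s: 25.6
ee_pos: [0.5891, -0.1041, 0.18]
eef_rot: [3.142, -0.0, 0.1]
force: [0.7, 0.6, -0.2]
grip_width: 0.0473
grip_force: 0.0
```

To row units: 300 mm / 750 = 0.4, -80 mm / 750 = -0.1067.

Call:
arm_command([
  [[-0.1067,0.4,0,0,0,0,0],[-0.1067,0.4,0,0,0,0,0],[-0.1067,0.4,0,0,0,0,0],[-0.1067,0.4,0,0,0,0,0],[-0.1067,0.4,0,0,0,0,0],[-0.1067,0.4,0,0,0,0,0],[-0.1067,0.4,0,0,0,0,0],[-0.1067,0.4,0,0,0,0,0],[-0.1067,0.4,0,0,0,0,0],[-0.1067,0.4,0,0,0,0,0]],
])

```text
time_s: 26.6
ee_pos: [0.5402, -0.407, 0.1798]
eef_rot: [-3.142, -0.0, 0.101]
force: [1.0, 0.2, -0.5]
grip_width: 0.0472
grip_force: 0.0
```

```bash
python3 - <<'E'
from h import *
p,d=cams.camera('top');P=cloud('top',d);X=P[...,:2]*1000;z=P[...,2]
for n,c,s in (("double",(452.9,133.3),.035),("trafo",(553.5,257.2),.035),("fat",(442.6,245.3),.05),("relay",(564.9,144.6),.035),("slim",(463.3,-51.2),.04),("single",(468.5,-215.8),.03)):
    m=(np.abs(X-np.array(c)).max(-1)<52)&(z>s)&(z<.09);print(n,c,rect(P[m][:,:2]),z[m].max().round(4))
o=ctrl.get_obs();print(o["ee_pos"],o["joint_vel"].__abs__().max() if hasattr(o["joint_vel"],"__abs__") else o["joint_vel"])
cv2.imwrite('pics/t2.png',cv2.resize(p[120:260,170:460],None,fx=2.7,fy=2.7))
E
```

```text
double (452.9, 133.3) (array([454., 134.]), 80.2, 36.6, 4.7) 0.0774
trafo (553.5, 257.2) (array([555.1, 260.4]), 60.7, 52.2, 6.0) 0.068
fat (442.6, 245.3) (array([442.4, 246.6]), 38.4, 37.5, -0.5) 0.0803
relay (564.9, 144.6) (array([563.7, 144.7]), 34.8, 29.0, 5.9) 0.0589
slim (463.3, -51.2) (array([463.4, -51.2]), 23.4, 20.5, -1.4) 0.0715
single (468.5, -215.8) (array([ 468.6, -215.8]), 80.5, 18.9, 12.7) 0.0691
[ 0.54018902 -0.40706266  0.17983517] 0.005308842152023621
```

View pics/t2.png

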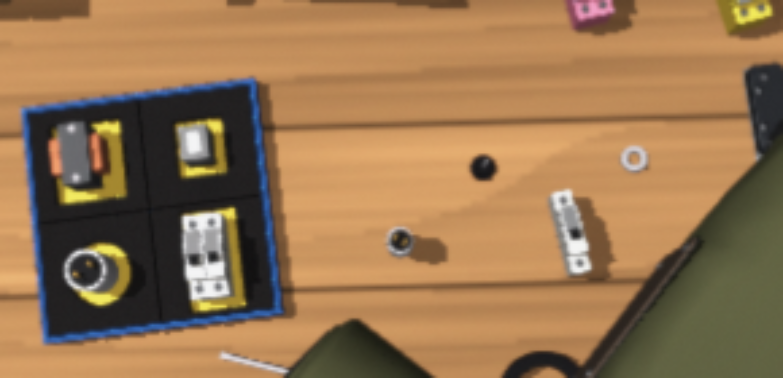

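All four parts stand within about 4 mm of their pocket centres, at the right heights. The look-alikes haven't moved, at crop (400,240) and (570,232). I'm handing in.

```bash
python3 -c "
from station import ctrl
print(ctrl.hand_in())"
```

```text
the job is handed in; nothing more can be done
None
```

I packed all four parts upright in their own pockets, within about 4 mm of centre. The slim capacitor and single breaker are where they started, and the job was handed in at about 27 s, with no verdict shown.

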